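# Ready the air sampler on the clean bench

## Robot

A 6-joint arm with a two-finger parallel gripper is mounted at the origin on the work surface. World frame = base frame: x ahead of the robot, y to its left, z up, the work surface at z = 0. Lengths are in m, angles in rad, forces in N, time in s.
With the tool pointing down it reaches from about 0.3 to 0.875 m from the base axis. Payload 6.4 kg.
Tool frame: the origin (TCP) lies midway between the tips of the shut fingers; the grasp point (between the pads) lies 19 mm behind it; z points along the fingers, y is the direction in which the jaws open and shut (so a half turn about z gives the same grasp; the last joint's range is limited). The gripper opens to 88 mm and grips with 3 to 60 N. Pads are 18 mm wide; open, the fingers measure 123 mm over their backs; the gripper's body (75 mm by 187 mm) begins 45 mm behind the grasp point.
Start: joints at [-1.451, 0.181, 1.607, -0, 1.354, -0.206], TCP at [0.184, -0.545, 0.239] pointing down, gripper open.
Joint ranges: [-2.99, 2.99], [-0.89, 2.07], [0.3, 2.58], [-1.14, 4.28], [0, 2.63], [-3.12, 3.12]. Speed limits (rad/s): [2.57, 2.57, 3.01, 3.14, 3.14, 3.14].

## Interface

Orientations are given as a unit quaternion [w, x, y, z].
In Python, from workcell import r gives the robot as it stands. The module is installed in compiled form; this text tells all that it offers.
- The arm moves only by the tool carry_out, never from a script. Its argument "series" is a list of rows, each a list of 2 entries, a list of its own where there are three numbers: the shift along the tool's x, y, z in mm, then the turn about the tool's z in rad. In form: [[[x, y, z], twist], ...]. A call has 1 to 8 rows; each row shifts and turns the commanded pose from where the row before left it, along the tool's axes as they then stand; what a row does not reach is not made up. A row lasts 1/8 s, in which the tool goes at most 62.5 mm and 10.7 degrees, less where a joint would pass 70% of its speed; a pose out of reach is approached as far as the arm can. A call is refused whole if a number of a shift passes 62.5 or a number of a turn 0.188, either way. A call with a gripper value outside its range is refused whole. "jaw" is the finger opening in mm, from 0 to 88.1, set as the call begins (left out, the last holds). The fingers move at their own pace and stop on an object; "squeeze" is the grip in N (left out, the last holds). Time passes only in rows, so rows that do not move let the fingers close. It gives the time, the measured TCP pose, the force and the opening at its end, in the units of the state.
- r.state(): the state, without advancing time (a new reading comes with each control period).
- r.capture(name): name is "scene" or "top" or "wrist"; returns (picture, depth): 400x640x3 uint8, blue, green, red; 400x640 float32, m along the optical axis (not along the pixel's ray), 0 where there is no reading.
- r.calibration(name): a dict with "vfov" (degrees; the focal length in pixels is half the picture's height over the tangent of half this angle, whatever the lens; pixels are square), "cx", "cy" (the principal point, pixels), "T" (4x4, takes a point from camera to world coordinates). Camera axes: x right, y up, looking along -z (the intrinsics and any distortion apply to the point x, -y, -z); pixel columns grow to the right and rows downward; lengths in m; the calibration is good to about 2 mm. A picture is of the moment at which its call begins: read the wrist's pose just before it. calibration takes no time and is no camera call; for the wrist camera it gives the pose at the moment of the call.
- r.hand_in(): hands the job in, once; it reports no verdict.
The state is a dict: "t": time; "qpos": joint angles; "dq": joint speeds; "joint_efforts": joint torques, N m; "position": TCP position; "orientation": TCP orientation; "ft_force": force on the tool from outside, world axes, zero at the start; "ft_torque": the same for the moment, N m; "gripper_width": finger opening in m.
Only numpy, scipy, OpenCV 4.12 (cv2) and the standard library are available. Lean on these libraries where they do the work, as an engineer would, in place of code of your own. Each camera call takes 0.05 s, during which the arm holds its last target.

## Task

Get the air sampler ready for a run: swing its flat dust cover aside about its pivot screw, all the way until it rests fully open and stays there, then turn the flow collar around the intake barrel counter-clockwise (seen from above) all the way to its stop at the long mark. The cover opens to one side only, and which side cannot be seen from above, so feel for it; leave the dish, jar and beaker alone.

Things in the scene. Friction and masses are not known exactly. Their poses are not given: they have to be found in the camera images.
- sampler: Fixed air sampler: white box with bare metal deck 50 mm above the bench. Origin on the bench under the upright intake barrel's axis; z up; x points from barrel to pivot post. The box spans x -95 to 130, y -100 to 100 mm. Barrel 48 mm across, top 97 mm high; its dark round foot is 74 mm across, 50 to 54 mm high. The pivot post is 20 mm across, at x = 75 mm.
- pivot (a point): Pivot screw axis at the cover plate's top face, 105 mm above the bench, 75 mm from the barrel axis; screw head 5 mm higher. Under the cover at sampler x = 40 mm, y = 12 or -12 mm stands an 8 mm thick stop screw, its top 97 mm high, hidden from above; it blocks the cover from swinging one way, at about 0.12 rad.
- cover_knob (a point): Middle of the black round knob on the cover (16 mm across, 22 mm high; middle 116 mm, top 127 mm above the bench), 95 mm from the pivot axis. Moves with the cover: a 5 mm flat steel plate 100 to 105 mm above the bench, a 68 mm disc centred 75 mm from the pivot with a 44 mm wide arm.
- cover (a joint): Cover angle about the pivot, rad. 0 = shut, knob on the -x side of the pivot; positive = counter-clockwise from above (knob to the sampler's -y). Ends at 1.75 and -1.75; one way is blocked at about 0.12, the other is free. A snap spring pulls it back shut (up to about 3 N at the knob, plus drag when moved fast) until about 0.9 rad, then on to the end, where it stays.
- collar (a joint): Flow collar angle about the barrel, rad; grows counter-clockwise from above. Stop at 2.4, where its white line faces the long mark on the deck (on the barrel's -x side; short marks show the other clicks). Clicks at about 0, 0.8, 1.6 and 2.4; starts between 0 and 1.0; let go between clicks it springs to the nearer one. Turning takes about 0.16 N m.
- collar_mid (a point): Middle of the collar's knurled band, on the barrel axis, 78 mm above the bench. Band 58 mm across, 63 to 94 mm high. Grip it across from above once the cover is aside. Post and stop screw stand on its +x side: fingers placed along the sampler's y, up to 0.75 rad either way, have room.
- dish: Bystander: a loose closed culture dish, 90 mm across, 15 mm high. Origin under its centre.
- reagent: Bystander: a loose glass jar, 60 mm across, 110 mm high. Origin under its centre.
- beaker: Bystander: a loose glass beaker, 66 mm across, 85 mm high. Origin under its centre.

How it is judged:
On the way, in this order (a step that is already met when the one before it is completed fails the run):
1. the cover is swung fully open, to its free side ((value of joint cover above 1.6 rad or value of joint cover below -1.6 rad)), for 0.2 s.
2. the collar is turned to its stop (value of joint collar above 2.28 rad), for 0.2 s.
At the end, for the whole second after the job is handed in: The cover rests open, more than 1.6 rad from shut on its free side; the collar is within 0.12 rad of its stop at 2.4 rad; dish, jar and beaker are within 20 mm of where they began ((value of joint cover above 1.6 rad or value of joint cover below -1.6 rad) and value of joint collar above 2.28 rad and distance of each of dish, reagent, beaker from where it was at the start of the episode below 0.02 m); the robot touches nothing.
It fails at once if dish, jar or beaker pushed away or knocked over (distance of any of dish, reagent, beaker from where it was at the start of the episode above 0.03 m or angle between any of reagent, beaker's own z axis and vertical above 0.5 rad).
It also fails if it takes over 58 s, if anything falls off the work surface, if the arm or the gripper's body presses on something with over 40 N, if the wrist force passes 120 N, or if a joint passes its speed limit or range.

## Working session

There is one attempt and no reset: what is moved stays moved. The work goes in short steps, Python scripts to look and compute and a tool call to move; the robot and the scene stay as the last step left them, time stands still between calls to the robot, and variables do not carry over. Pictures are saved under pics/ and viewed, and the job is handed in when it is done.

Besides the shell and the picture viewer there is one more tool, called as name(argument=value, ...) on one line, values as JSON. carry_out: Moves the arm, as the interface text tells. Its arguments: {"type":"object","properties":{"series":{"type":"array","items":{"type":"array"}},"jaw":{"type":"number"},"squeeze":{"type":"number"}},"required":["series"]}

```bash
mkdir -p pics
python3 - <<'E'
from workcell import r
import cv2,numpy as np
s=r.state();print({k:np.round(v,3).tolist() for k,v in s.items()})
for n in("scene","top"):
    p,d=r.capture(n);cv2.imwrite(f"pics/{n}0.png",p);np.save(f"{n}0.npy",d)
    c=r.calibration(n);print(n,{k:np.round(v,4).tolist() for k,v in c.items()})
E
```

```text
{'t': 0.0, 'qpos': [-1.451, 0.182, 1.608, -0.0, 1.354, -0.206], 'dq': [0.002, 0.001, -0.001, -0.001, 0.001, 0.002], 'joint_efforts': [-0.0, -43.388, -34.184, 0.07, 0.039, -0.0], 'position': [0.184, -0.544, 0.238], 'orientation': [-0.001, 0.987, 0.162, 0.0], 'ft_force': [0.113, -0.2, 0.9], 'ft_torque': [0.052, 0.057, -0.034], 'gripper_width': 0.088}
scene {'vfov': 43.1436, 'cx': 317.0166, 'cy': 192.8783, 'T': [[0.7568, -0.4058, 0.5124, 1.0824], [0.6533, 0.4456, -0.6121, -0.5864], [0.0201, 0.798, 0.6024, 0.7402], [0.0, 0.0, 0.0, 1.0]]}
top {'vfov': 53.474, 'cx': 318.9139, 'cy': 199.5917, 'T': [[0.0161, 0.985, -0.1718, 0.3862], [-0.9999, 0.0153, -0.0056, 0.0775], [-0.0029, 0.1719, 0.9851, 0.9632], [0.0, 0.0, 0.0, 1.0]]}
```

View pics/scene0.png

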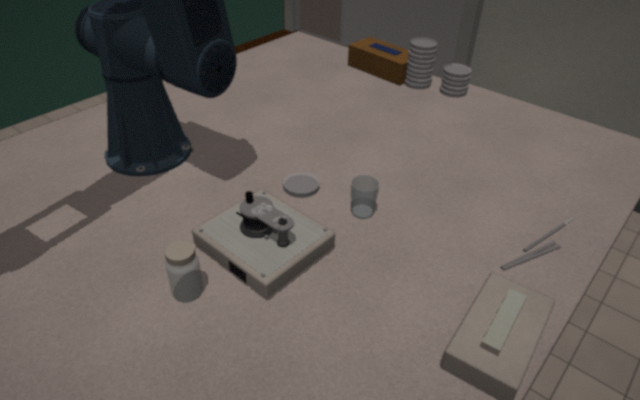

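View pics/top0.png

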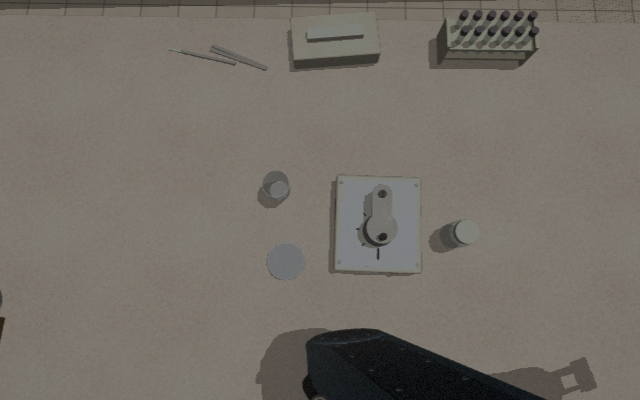

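Run:
```python
import cv2
p=cv2.imread("pics/top0.png")[160:290,320:440]
cv2.imwrite("pics/top0c.png",cv2.resize(p,None,fx=4.6,fy=4.6,interpolation=cv2.INTER_CUBIC))
```

```text
(no output)
```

View pics/top0c.png

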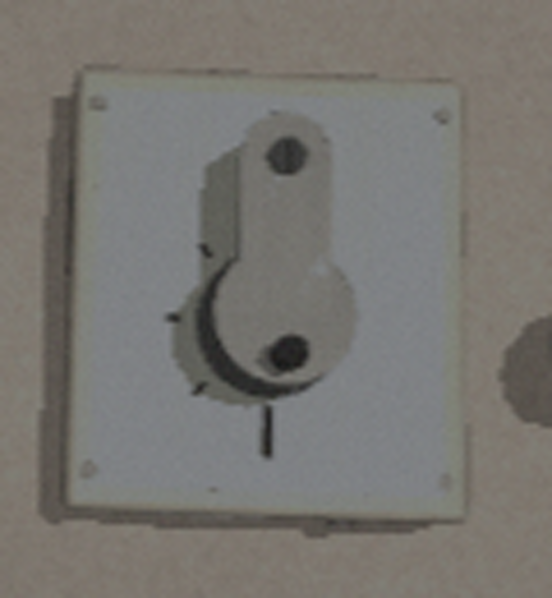

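```bash
cat > h.py <<'E'
import numpy as np,math
def px2w(c,u,v,z,H=400):
    f=H/2/math.tan(math.radians(c["vfov"])/2); T=np.array(c["T"])
    d=T[:3,:3]@np.array([(u-c["cx"])/f,-(v-c["cy"])/f,-1]); o=T[:3,3]
    return o+d*(z-o[2])/d[2]
E
python3 - <<'E'
from workcell import r
from h import *
c=r.calibration("top")
q=lambda a,b,z:px2w(c,320+a/4.6-.5,160+b/4.6-.5,z)
C=np.array([q(*k,.05)[:2] for k in((82,70),(460,82),(465,520),(70,505))]);print(C)
S=np.array([(130,100),(130,-100),(-95,-100),(-95,100)])/1000
Sc=S-S.mean(0);Cc=C-C.mean(0)
th=math.atan2((Sc[:,0]*Cc[:,1]-Sc[:,1]*Cc[:,0]).sum(),(Sc*Cc).sum());R=np.array([[math.cos(th),-math.sin(th)],[math.sin(th),math.cos(th)]])
o=C.mean(0)-R@S.mean(0);print("yaw",th,"o",o,"res",C-(S@R.T+o))
print("pivot pred",R@[.075,0]+o,"knob",R@[-.02,0]+o)
print("pivot",q(287,155,.11),"knob",q(290,352,.127))
for n,u,v,z in(("dish",286,262,.015),("jar",466,232,.11),("beaker",275,182,.085)):print(n,px2w(c,u,v,z))
E
```

```text
[[ 0.60575644  0.04013953]
 [ 0.60242803 -0.15347522]
 [ 0.38168255 -0.14987819]
 [ 0.38582199  0.04426455]]
yaw -0.018282899724654546 o [ 0.47642517 -0.0544174 ] res [[-0.0024752  -0.00304971]
 [-0.00214723  0.00330211]
 [ 0.00206968  0.00278572]
 [ 0.00255275 -0.00303812]]
pivot pred [ 0.55141264 -0.05578854] knob [ 0.45642852 -0.05405176]
pivot [ 0.55136654 -0.05516316  0.11      ] knob [ 0.4563773  -0.05286723  0.127     ]
dish [0.40088585 0.1581009  0.015     ]
jar [ 0.46927846 -0.23481767  0.11      ]
beaker [0.57825353 0.18247515 0.085     ]
```

carry_out(series=[[[43,-39,0],0],[[43,-39,0],0],[[43,-39,0],0],[[43,-39,0],0],[[43,-39,0],0],[[43,-39,0],0],[[43,-39,0],0],[[43,-39,0],0]], jaw=44, squeeze=20)

```text
t: 1.1
position: [0.4106, -0.1373, 0.2387]
orientation: [0.0, 0.987, 0.162, 0.0]
ft_force: [0.6, -0.7, -0.6]
gripper_width: 0.0442
```

carry_out(series=[[[40,-38,0],0],[[31,-28,0],0],[[0,0,0],0.172],[[0,0,0],0.172],[[0,0,0],0]])

```text
t: 1.72
position: [0.456, -0.0535, 0.2384]
orientation: [-0.0, 1.0, -0.008, -0.0]
ft_force: [0.3, -0.9, -0.6]
gripper_width: 0.0442
```

```bash
cat >> h.py <<'E'
import cv2
from scipy.spatial.transform import Rotation as Ro
def R_(s):
    w,x,y,z=s["orientation"];return Ro.from_quat([x,y,z,w]).as_matrix()
O=np.array([.4765,-.0542]);YAW=-.02
def w(x,y,z): return np.array([O[0]+x*math.cos(YAW)-y*math.sin(YAW),O[1]+x*math.sin(YAW)+y*math.cos(YAW),z])
def rep(s,tgt=None):
    R=R_(s);print("t",round(s["t"],2),"pos",np.round(s["position"],4),"yaw",round(math.atan2(R[1,0],R[0,0]),3),"z",np.round(R[:,2],3),"F",np.round(s["ft_force"],1),"q",np.round(s["qpos"],2),"w",round(s["gripper_width"],4))
    if tgt is not None:print("delta tool mm",np.round(R.T@(tgt-s["position"])*1000,1))
E
python3 - <<'E'
from workcell import r
from h import *
rep(r.state(),w(-.02,0,.111))
p,d=r.capture("wrist");cv2.imwrite("pics/w1.png",p)
E
```

```text
t 1.73 pos [ 0.456  -0.0535  0.2384] yaw -0.016 z [-0.001  0.    -1.   ] F [ 0.3 -0.9 -0.6] q [-0.38 -0.09  1.89 -0.    1.34  1.21] w 0.0442
delta tool mm [  0.6   0.3 127.4]
```

View pics/w1.png

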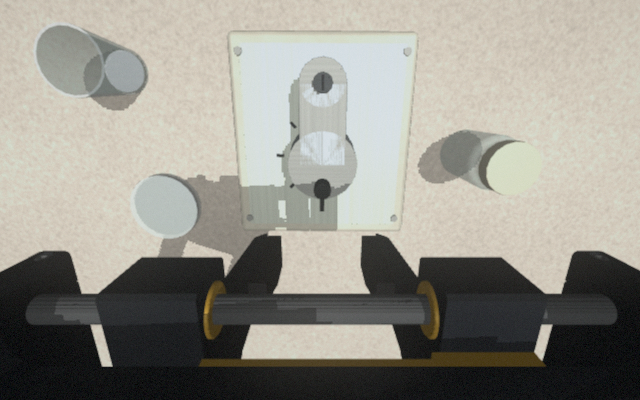

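Run:
```python
from workcell import r
from h import *
c=r.calibration("wrist");print(c["vfov"],c["cx"],c["cy"])
for n,u,v,z in(("screw",322,82,.11),("knobtop",322,185,.127),("c1",230,33,.05),("c2",416,33,.05),("c3",400,230,.05),("c4",245,230,.05)):print(n,px2w(c,u,v,z)[:2])
print(w(.075,0,0),w(-.02,0,0),w(.13,.1,0),w(.13,-.1,0),w(-.095,-.1,0))
```

```text
68.84818573473834 320.9967760323541 197.00408745575638
screw [ 0.55357337 -0.05566194]
knobtop [ 0.46505308 -0.05444332]
c1 [0.60620676 0.03723278]
c2 [ 0.60351094 -0.15230638]
c3 [ 0.38603065 -0.15015648]
c4 [0.38873347 0.04161383]
[ 0.551485  -0.0556999  0.       ] [ 0.456504   -0.05380003  0.        ] [0.60847387 0.04318017 0.        ] [ 0.60447413 -0.15677983  0.        ] [ 0.37951913 -0.15228013  0.        ]
```

carry_out(series=[[[0,0,40],0],[[0,0,40],0],[[0,0,30],0],[[0,0,16],0],[[0,0,0],0]])

```text
t: 2.4
position: [0.4556, -0.0537, 0.112]
orientation: [-0.0, 1.0, -0.009, -0.001]
ft_force: [-0.3, 0.1, 0.5]
gripper_width: 0.0441
```

carry_out(series=[[[0,4,0],0],[[0,4,0],0],[[0,4,0],0],[[0,4,0],0],[[0,0,0],0]])

```text
t: 3.02
position: [0.4561, -0.0702, 0.1129]
orientation: [0.0, 1.0, -0.009, 0.0]
ft_force: [0.1, -0.4, 0.3]
gripper_width: 0.0436
```

carry_out(series=[[[0,4,0],0],[[0,4,0],0],[[0,0,0],0]])

```text
t: 3.4
position: [0.4557, -0.078, 0.1127]
orientation: [-0.0, 1.0, -0.009, -0.0]
ft_force: [-0.6, 2.0, 1.7]
gripper_width: 0.0437
```

carry_out(series=[[[0,3,0],0],[[0,0,0],0]])

```text
t: 3.65
position: [0.4557, -0.0809, 0.1127]
orientation: [-0.0, 1.0, -0.009, -0.0]
ft_force: [0.3, 2.7, 3.8]
gripper_width: 0.0443
```

carry_out(series=[[[0,3,0],0],[[0,0,0],0]])

```text
t: 3.9
position: [0.4559, -0.0841, 0.1127]
orientation: [0.0, 1.0, -0.009, 0.0]
ft_force: [0.9, 2.6, 1.6]
gripper_width: 0.044
```

carry_out(series=[[[0,3,0],0],[[0,0,0],0]])

```text
t: 4.15
position: [0.456, -0.0871, 0.1128]
orientation: [0.0, 1.0, -0.009, 0.0]
ft_force: [2.0, 2.9, 0.6]
gripper_width: 0.044
```

Run:
```python
from workcell import r
from h import *
rep(r.state())
p,d=r.capture("wrist");cv2.imwrite("pics/w2.png",p)
```

```text
t 4.15 pos [ 0.456  -0.0871  0.1128] yaw -0.019 z [ 0.001 -0.    -1.   ] F [2.  2.9 0.6] q [-0.45  0.09  1.99  0.    1.06  1.14] w 0.044
```

View pics/w2.png

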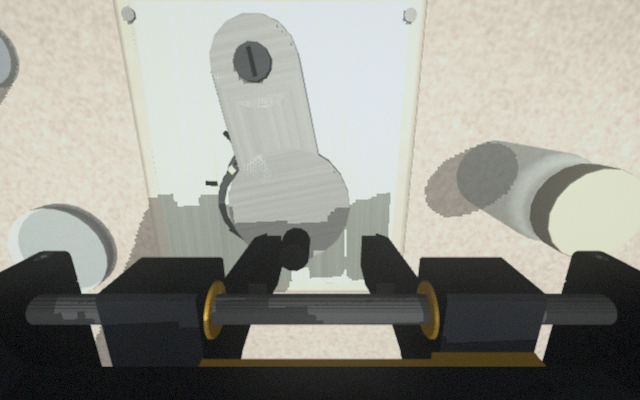

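carry_out(series=[[[4,0,0],-0.18],[[2,9.4,0],-0.1],[[2,9.4,0],-0.1],[[2,9.4,0],-0.1],[[0,0,0],0]])

```text
t: 4.82
position: [0.4724, -0.113, 0.1125]
orientation: [0.0, 0.974, 0.228, -0.001]
ft_force: [0.4, 2.0, -0.2]
gripper_width: 0.0438
```

Run:
```python
from workcell import r
from h import *
s=r.state();rep(s)
P=w(.075,0,0)
for f in(.5,1.0):
  a=f+YAW
  print(f,P[:2]+Ro.from_euler('z',a).as_matrix()[:2,:2]@[-.095,-.014])
p,d=r.capture("wrist");cv2.imwrite("pics/w3.png",p)
```

```text
t 4.83 pos [ 0.4724 -0.113   0.1125] yaw 0.461 z [-0.001 -0.    -1.   ] F [ 0.4  2.  -0.2] q [-0.48  0.14  1.93 -0.    1.07  0.63] w 0.0438
0.5 [ 0.47368539 -0.11198685]
1.0 [ 0.51019482 -0.14239547]
```

View pics/w3.png

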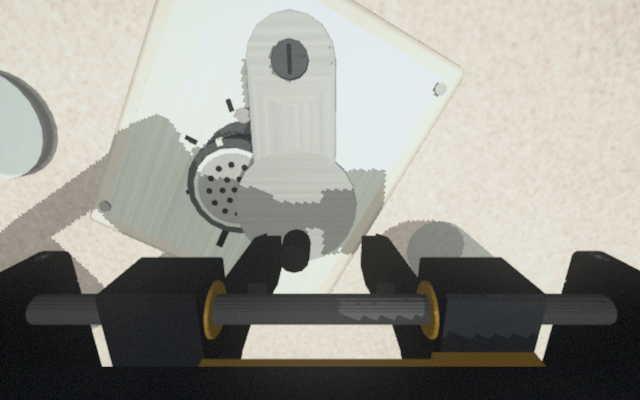

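carry_out(series=[[[2,9.4,0],-0.1],[[2,9.4,0],-0.1],[[2,9.4,0],-0.1],[[2,9.4,0],-0.1],[[2,9.4,0],-0.1],[[2,9.4,0],-0.1],[[2,9.4,0],-0.1],[[0,0,0],0]])

```text
t: 5.88
position: [0.5271, -0.15, 0.1126]
orientation: [0.0, 0.837, 0.548, -0.0]
ft_force: [-0.8, 0.8, 0.6]
gripper_width: 0.0441
```

Run:
```python
from workcell import r
from h import *
s=r.state();rep(s)
P=w(.075,0,0)
for f in(1.2,1.7):
  a=f+YAW
  print(f,P[:2]+Ro.from_euler('z',a).as_matrix()[:2,:2]@[-.095,-.014])
p,d=r.capture("wrist");cv2.imwrite("pics/w4.png",p)
```

```text
t 5.88 pos [ 0.5271 -0.15    0.1126] yaw 1.16 z [-0.    -0.001 -1.   ] F [-0.8  0.8  0.6] q [-0.49  0.27  1.78 -0.    1.1  -0.08] w 0.0441
1.2 [ 0.52824163 -0.14887042]
1.7 [ 0.57575535 -0.14860819]
```

View pics/w4.png

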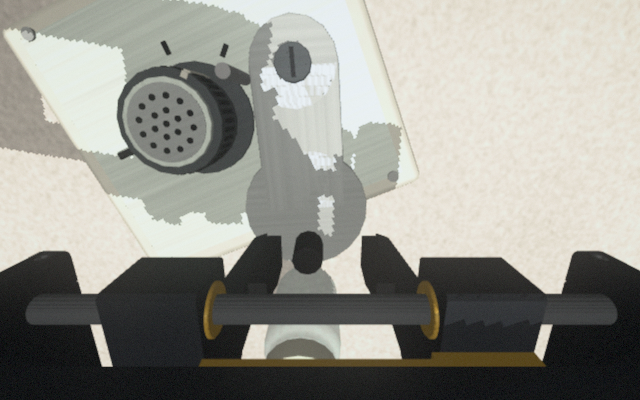

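Past the snap point: the knob (307,252) is now away from the rear finger. Sweep on to the end.

carry_out(series=[[[2,9.4,0],-0.1],[[2,9.4,0],-0.1],[[2,9.4,0],-0.1],[[2,9.4,0],-0.1],[[2,9.4,0],-0.1],[[0,0,0],0],[[0,0,0],0]])

```text
t: 6.8
position: [0.5741, -0.1495, 0.1126]
orientation: [-0.0, 0.675, 0.738, -0.0]
ft_force: [-1.0, 0.7, -0.5]
gripper_width: 0.0439
```

Run:
```python
from workcell import r
from h import *
s=r.state();rep(s)
p,d=r.capture("wrist");cv2.imwrite("pics/w5.png",p)
```

```text
t 6.8 pos [ 0.5741 -0.1495  0.1126] yaw 1.659 z [-0.001  0.    -1.   ] F [-1.   0.7 -0.5] q [-0.45  0.36  1.66 -0.    1.12 -0.54] w 0.0439
```

View pics/w5.png

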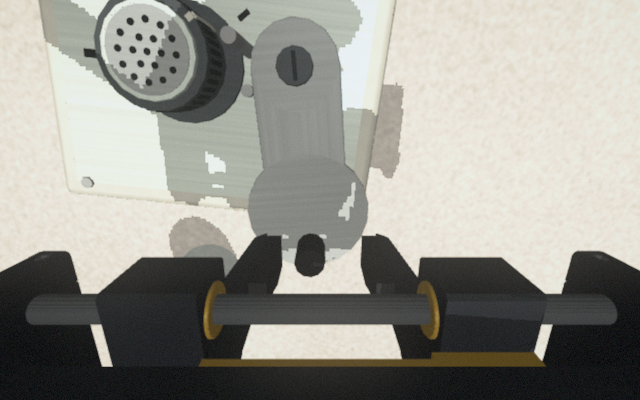

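carry_out(series=[[[0,0,-30],0],[[0,0,-40],0],[[0,0,-40],0.15],[[0,0,-10],0.18],[[0,0,0],0.18],[[0,0,0],0.18],[[0,0,0],0.18],[[0,0,0],0.18]], jaw=88)

```text
t: 7.85
position: [0.5742, -0.1497, 0.2326]
orientation: [-0.0, 0.955, 0.297, -0.0]
ft_force: [0.2, 0.3, 0.5]
gripper_width: 0.088
```

carry_out(series=[[[0,0,0],0.18],[[0,0,0],0.18],[[0,0,0],0.18],[[0,0,0],0.18],[[0,0,0],0.18],[[0,0,0],0.18],[[0,0,0],0.18],[[0,0,0],0.12]])

```text
t: 8.85
position: [0.5742, -0.1497, 0.2326]
orientation: [0.0, 0.926, -0.378, -0.0]
ft_force: [0.2, -1.0, -0.6]
gripper_width: 0.0881
```

Run:
```python
from workcell import r
from h import *
s=r.state();rep(s,w(0,0,.2))
p,d=r.capture("wrist");cv2.imwrite("pics/w6.png",p)
p,d=r.capture("top");cv2.imwrite("pics/t6.png",p)
```

```text
t 8.85 pos [ 0.5742 -0.1497  0.2326] yaw -0.775 z [-0. -0. -1.] F [ 0.2 -1.  -0.6] q [-0.45  0.23  1.57 -0.    1.35  1.89] w 0.0881
delta tool mm [-1.367e+02  1.000e-01  3.270e+01]
```

View pics/w6.png

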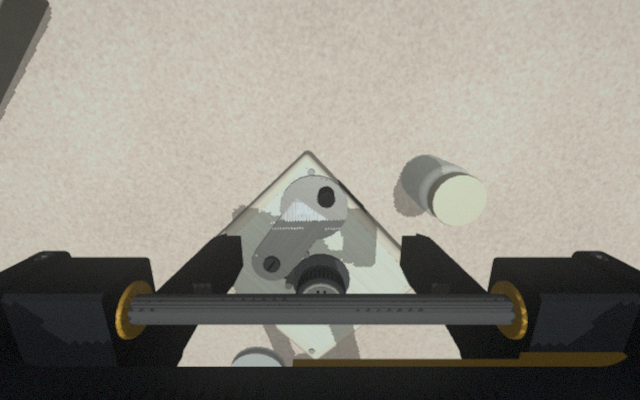

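View pics/t6.png

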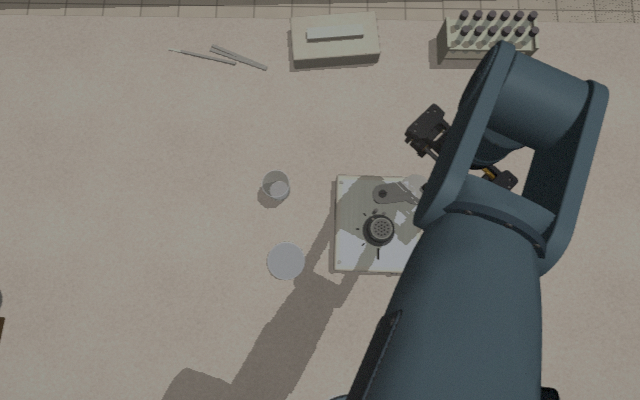

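Run:
```python
from workcell import r
from h import *
c=r.calibration("top")
p=cv2.imread("pics/t6.png")[165:285,325:435]
cv2.imwrite("pics/t6c.png",cv2.resize(p,None,fx=5,fy=5,interpolation=cv2.INTER_CUBIC))
print(px2w(c,379,229,.097),w(0,0,0))
```

```text
[ 0.47410739 -0.04997934  0.097     ] [ 0.4765 -0.0542  0.    ]
```

View pics/t6c.png

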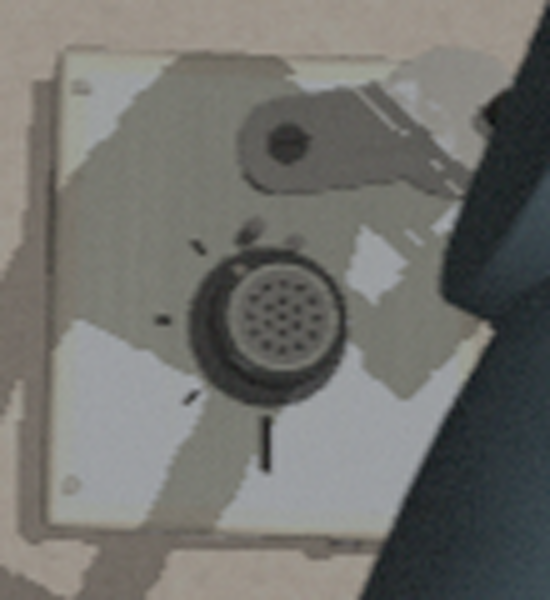

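carry_out(series=[[[-50,0,0],0],[[-50,0,0],0],[[-36,0,0],0],[[0,0,0],0]])

```text
t: 9.45
position: [0.4755, -0.0537, 0.2328]
orientation: [-0.0, 0.928, -0.373, -0.0]
ft_force: [0.8, -0.7, -0.6]
gripper_width: 0.0882
```

Run:
```python
from workcell import r
from h import *
s=r.state();rep(s,w(0,0,.2))
p,d=r.capture("wrist");cv2.imwrite("pics/w7.png",p)
```

```text
t 9.45 pos [ 0.4755 -0.0537  0.2328] yaw -0.765 z [-0.  0. -1.] F [ 0.8 -0.7 -0.6] q [-0.36 -0.03  1.85  0.    1.33  1.97] w 0.0882
delta tool mm [ 1.1 -0.4 32.8]
```

View pics/w7.png

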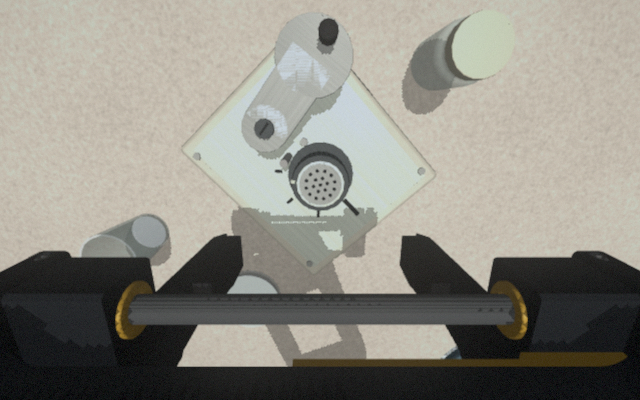

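carry_out(series=[[[1,0,40],0],[[0,0,40],0],[[0,0,40],0],[[0,0,25],0],[[0,0,15],0],[[0,0,10],0],[[0,0,0],0]])

```text
t: 10.38
position: [0.4778, -0.0561, 0.0626]
orientation: [0.0, 0.927, -0.375, -0.0]
ft_force: [-0.9, -0.2, 0.4]
gripper_width: 0.0881
```

carry_out(series=[[[0,0,0],0],[[0,0,0],0],[[0,0,0],0],[[0,0,0],0],[[0,0,0],0],[[0,0,0],0]], jaw=50, squeeze=25)

```text
t: 11.12
position: [0.4786, -0.0553, 0.0633]
orientation: [-0.001, 0.927, -0.375, 0.001]
ft_force: [3.6, 3.7, 1.1]
gripper_width: 0.0576
```

carry_out(series=[[[-2,-1,0],0],[[0,0,0],-0.1],[[0,0,0],-0.12],[[0,0,0],-0.12],[[0,0,0],0]])

```text
t: 11.75
position: [0.4788, -0.055, 0.0634]
orientation: [0.001, 0.977, -0.212, 0.002]
ft_force: [5.9, -4.3, -5.6]
gripper_width: 0.0576
```

Run:
```python
from workcell import r
from h import *
s=r.state();rep(s,w(0,0,.063));print(s["ft_torque"])
```

```text
t 11.75 pos [ 0.4788 -0.055   0.0634] yaw -0.427 z [ 0.004 -0.002 -1.   ] F [ 5.9 -4.3 -5.6] q [-0.36  0.22  1.97 -0.    0.95  1.64] w 0.0576
delta tool mm [-2.4  0.2  0.4]
[-0.44958109 -0.92555273 -0.04989621]
```

carry_out(series=[[[2,0,0],-0.12],[[0,0,0],-0.12],[[0,0,0],-0.12],[[0,0,0],-0.12],[[0,0,0],-0.12],[[0,0,0],-0.12],[[0,0,0],0]])

```text
t: 12.62
position: [0.4789, -0.0546, 0.0632]
orientation: [0.0, 0.989, 0.145, 0.0]
ft_force: [-1.7, 0.4, 5.9]
gripper_width: 0.0572
```

Run:
```python
from workcell import r
from h import *
s=r.state();rep(s,w(0,0,.063));print(s["ft_torque"])
p,d=r.capture("wrist");cv2.imwrite("pics/w8.png",p)
```

```text
t 12.62 pos [ 0.4789 -0.0546  0.0632] yaw 0.291 z [ 0. -0. -1.] F [-1.7  0.4  5.9] q [-0.36  0.22  1.96  0.    0.96  0.92] w 0.0572
delta tool mm [-2.2 -1.   0.2]
[ 0.26905785  0.17885291 -0.09864649]
```

View pics/w8.png

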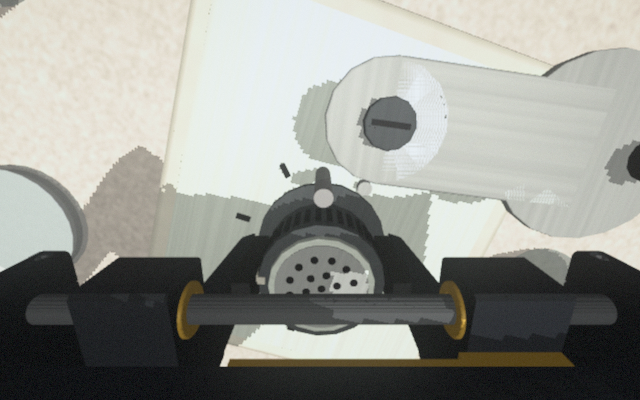

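carry_out(series=[[[0,0,0],-0.11],[[0,0,0],-0.11],[[0,0,0],-0.11],[[0,0,0],-0.1],[[0,0,0],0]])

```text
t: 13.3
position: [0.4787, -0.0543, 0.0632]
orientation: [-0.0, 0.936, 0.353, 0.0]
ft_force: [-1.9, 2.4, 6.8]
gripper_width: 0.0576
```

Run:
```python
from workcell import r
from h import *
s=r.state();rep(s,w(0,0,.063));print(s["ft_torque"])
```

```text
t 13.3 pos [ 0.4787 -0.0543  0.0632] yaw 0.721 z [-0.  0. -1.] F [-1.9  2.4  6.8] q [-0.36  0.22  1.96  0.    0.96  0.49] w 0.0576
delta tool mm [-1.6 -1.5  0.2]
[0.31895348 0.1705458  0.17730157]
```

carry_out(series=[[[0,0,0],0],[[0,0,0],0],[[0,0,0],0],[[0,0,-30],0],[[0,0,-40],0],[[0,0,-40],0],[[0,0,-40],0.1],[[0,0,-20],0.18]], jaw=88)

```text
t: 14.3
position: [0.4795, -0.0549, 0.2352]
orientation: [0.001, 0.976, 0.216, 0.001]
ft_force: [0.7, 0.0, -0.4]
gripper_width: 0.0881
```

carry_out(series=[[[0,0,0],0.18],[[0,0,0],0.18],[[0,0,0],0.18],[[0,0,0],0.18],[[0,0,0],0.18],[[0,0,0],0.18],[[0,0,0],0.09],[[0,0,0],0]])

```text
t: 15.3
position: [0.4786, -0.0546, 0.2326]
orientation: [0.0, 0.935, -0.356, -0.0]
ft_force: [-0.0, -0.1, 0.3]
gripper_width: 0.0877
```

Run:
```python
from workcell import r
from h import *
s=r.state();rep(s,np.array([.4787,-.0548,.063]))
p,d=r.capture("wrist");cv2.imwrite("pics/w9.png",cv2.resize(p[80:280,180:460],None,fx=2.8,fy=2.8,interpolation=cv2.INTER_CUBIC))
```

```text
t 15.3 pos [ 0.4786 -0.0546  0.2326] yaw -0.728 z [-0.  0. -1.] F [-0.  -0.1  0.3] q [-0.36 -0.03  1.84 -0.    1.33  1.94] w 0.0877
delta tool mm [3.000e-01 1.000e-01 1.696e+02]
```

View pics/w9.png

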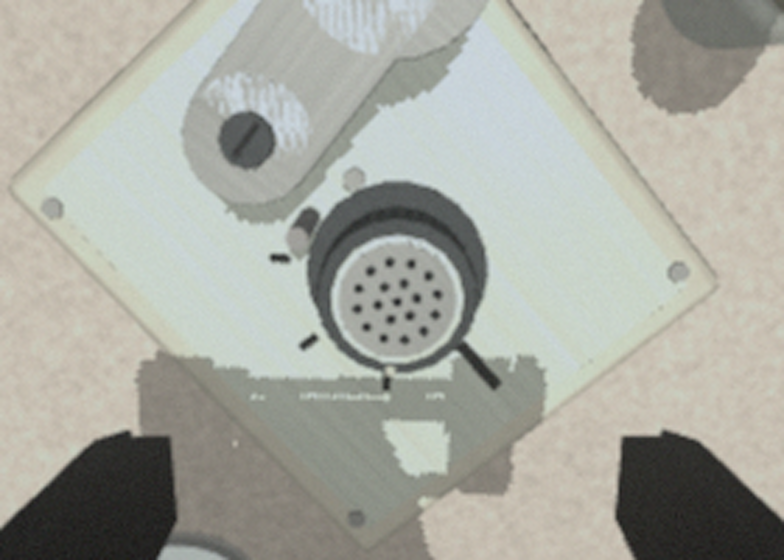

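carry_out(series=[[[0,0,40],0],[[0,0,40],0],[[0,0,40],0],[[0,0,25],0],[[0,0,15],0],[[0,0,10],0],[[0,0,0],0]])

```text
t: 16.23
position: [0.4787, -0.0546, 0.0627]
orientation: [-0.0, 0.935, -0.356, -0.0]
ft_force: [-0.4, 0.5, 0.0]
gripper_width: 0.0878
```

carry_out(series=[[[0,0,0],0],[[0,0,0],0],[[0,0,0],0],[[0,0,0],0],[[0,0,0],0],[[0,0,0],-0.1],[[0,0,0],-0.12],[[0,0,0],-0.12]], jaw=50)

```text
t: 17.23
position: [0.4787, -0.0549, 0.0631]
orientation: [0.0, 0.982, -0.191, 0.0]
ft_force: [-4.6, -2.5, 6.1]
gripper_width: 0.0577
```

carry_out(series=[[[0,0,0],-0.12],[[0,0,0],-0.12],[[0,0,0],-0.12],[[0,0,0],-0.08],[[0,0,0],0],[[0,0,0],0]])

```text
t: 17.98
position: [0.4787, -0.0547, 0.0631]
orientation: [0.0, 1.0, 0.026, -0.0]
ft_force: [-2.5, -1.3, 5.3]
gripper_width: 0.0576
```

Run:
```python
from workcell import r
from h import *
s=r.state();rep(s);print(s["ft_torque"])
p,d=r.capture("wrist");cv2.imwrite("pics/w10.png",p)
```

```text
t 17.98 pos [ 0.4787 -0.0547  0.0631] yaw 0.052 z [-0. -0. -1.] F [-2.5 -1.3  5.3] q [-0.36  0.22  1.96 -0.    0.96  1.16] w 0.0576
[-0.28372308  0.43715524  0.19365407]
```

View pics/w10.png

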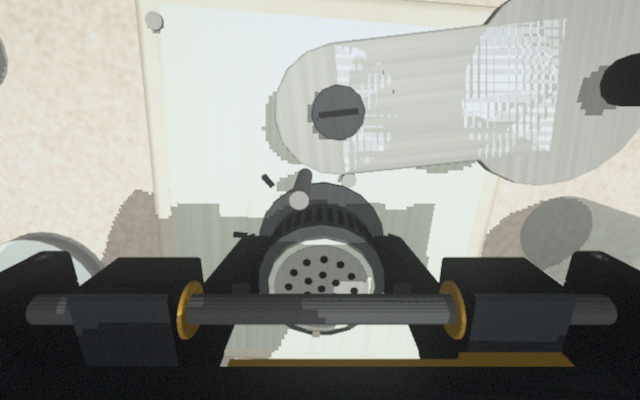

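carry_out(series=[[[0,0,0],-0.06],[[0,0,0],0],[[0,0,0],0]])

```text
t: 18.4
position: [0.479, -0.0547, 0.0631]
orientation: [-0.0, 0.999, 0.055, 0.0]
ft_force: [-1.8, -0.7, 5.7]
gripper_width: 0.0576
```

Run:
```python
from workcell import r
from h import *
s=r.state();rep(s);print(s["ft_torque"])
```

```text
t 18.4 pos [ 0.479  -0.0547  0.0631] yaw 0.109 z [ 0.001  0.    -1.   ] F [-1.8 -0.7  5.7] q [-0.36  0.22  1.96  0.    0.96  1.1 ] w 0.0576
[-0.14183373  0.37115753 -0.84187989]
```

carry_out(series=[[[0,0,0],-0.06],[[0,0,0],0],[[0,0,0],0]])

```text
t: 18.77
position: [0.4792, -0.0546, 0.063]
orientation: [0.0, 0.996, 0.085, 0.001]
ft_force: [-0.7, 0.0, 3.7]
gripper_width: 0.0577
```

Run:
```python
from workcell import r
from h import *
s=r.state();rep(s);print(s["ft_torque"])
```

```text
t 18.77 pos [ 0.4792 -0.0546  0.063 ] yaw 0.17 z [ 0.001  0.    -1.   ] F [-0.7  0.   3.7] q [-0.36  0.22  1.96  0.    0.96  1.04] w 0.0577
[-0.01265787  0.02450786 -0.81345816]
```

carry_out(series=[[[0,0,0],0],[[0,0,0],0],[[0,0,0],0],[[0,0,0],0],[[0,0,-30],0],[[0,0,-50],0],[[0,0,-50],0],[[0,0,-50],0]], jaw=88)

```text
t: 19.77
position: [0.4784, -0.0545, 0.2443]
orientation: [0.0, 0.996, 0.086, -0.0]
ft_force: [0.2, -0.6, -0.1]
gripper_width: 0.0878
```

carry_out(series=[[[-40,0,-20],0],[[-20,0,0],0],[[0,0,0],0],[[0,0,0],0]])

```text
t: 20.27
position: [0.42, -0.0648, 0.2626]
orientation: [-0.0, 0.996, 0.086, 0.0]
ft_force: [0.1, 0.1, 0.1]
gripper_width: 0.0883
```

Run:
```python
from workcell import r
from h import *
rep(r.state())
p,d=r.capture("wrist");cv2.imwrite("pics/w11.png",p)
p,d=r.capture("scene");cv2.imwrite("pics/s11.png",p)
```

```text
t 20.27 pos [ 0.42   -0.0648  0.2626] yaw 0.172 z [ 0.  0. -1.] F [0.1 0.1 0.1] q [-0.43 -0.2   1.93  0.    1.4   0.96] w 0.0883
```

View pics/w11.png

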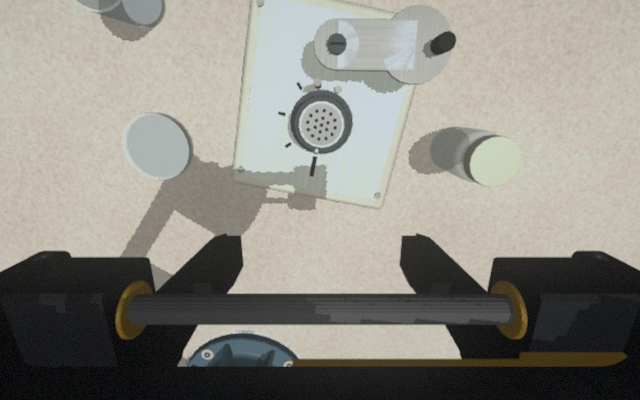

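View pics/s11.png

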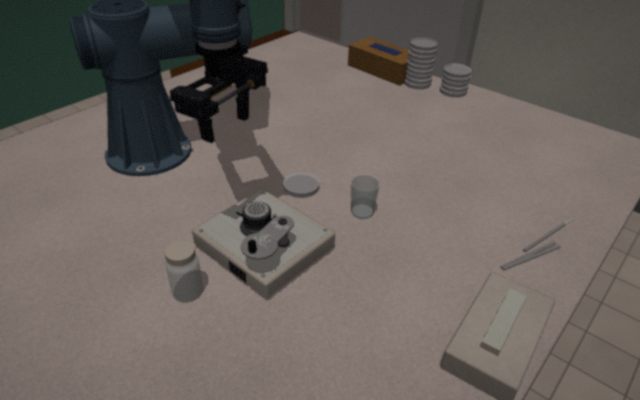

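```bash
python3 -c "
from workcell import r
print(r.hand_in())"
```

```text
the job is handed in; nothing more can be done
None
```

The cover is open and the collar is at its stop. I handed the job in at about 20 s of the 58 s allowed; the hand-in gives no verdict.

- **Cover:** I put the open fingers around the knob and pushed toward the sampler's -y side. It kept moving past 0.12 rad at about 3 N, so that was the free side. I swept it round past the snap point. In the last wrist picture it rests at about 1.75 rad by my estimate, and it stayed there after the fingers left.
- **Collar:** I turned it counter-clockwise in two grips. After the first grip it rested at the 1.6 click. The second took it to the stop, where the torque held at about 0.8 N m and the fingers slipped. After release, the white line at pixel (316,151) sits at the inner end of the long mark at (314,165).
- **Other objects:** by eye, the dish, jar and beaker look unmoved in the scene picture; I did not measure them. The gripper is clear at 0.26 m height, with force readings near zero.
- **One disagreement:** when gripped, the barrel axis was about 2 mm from where I had measured it in the camera images. I corrected for this, and it had no effect on the result.

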